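# Press a plug-in module home on a sprung test dock and hold it there

## Robot

A 7-joint arm with a two-finger parallel gripper is mounted at the origin on a cart in front of the work surface, level with it; the furniture and walls round the work are solid. World frame = base frame: x ahead of the robot, y to its left, z up, the work surface at z = 0. Lengths are in mm, angles in rad, forces in N, time in s.
With the tool pointing down it reaches from about 400 to 900 mm from the base axis. Payload 5.6 kg.
Tool frame: the origin (TCP) lies midway between the tips of the shut fingers; the grasp point (between the pads) lies 19 mm behind it; z points along the fingers, y is the line along which they close (so a half turn about z gives the same grasp; the last joint's range is limited). The gripper opens to 92 mm and grips with 3 to 60 N. Pads are 20 mm wide; open, the fingers measure 128 mm over their backs; the gripper's body (75 mm by 189 mm) begins 69 mm behind the grasp point.
Start: joints at [1.07, 0.468, -0.012, 1.603, 0.006, 1.071, -0.056], TCP at [287.246, -583.094, 214.592] pointing down, gripper open.
Joint ranges: [-2.53, 2.53], [-0.31, 2.02], [-1.57, 1.55], [0.28, 2.44], [-1.29, 4.43], [0.15, 1.84], [-2.92, 2.92]. Speed limits (rad/s): [2.57, 2.57, 3.14, 3.14, 3.14, 3.14, 3.14].

## Interface

Orientations are given as a rotation vector (axis times angle).
In Python, from cell import robot, grip, kin, viewer gives the robot as it stands. Calls block until the motion is done:
- robot.movep(position, orientation): joint-space move of the TCP to a pose.
- robot.servo_line(position, feed=150, rotation=None): straight line of the TCP; rotation=None keeps the orientation; feed is the mean speed in mm/s.
- robot.goto_joints(angles): joint-space move.
- grip(opening, newtons=None): opening from 0.0 (shut) to 1.0 (fully open); newtons is the grip in N (None keeps the last); returns when the fingers have stopped.
- robot.hold(seconds).
- kin.ik(position, orientation): joint angles nearest the present ones, or None.
- robot.observe(): the state.
- viewer.read_camera(name): name is "side" or "top" or "wrist"; returns the picture (400x640x3 uint8, red, green, blue); there is no depth.
- viewer.camera_info(name): a dict with "camera_matrix" (3x3 intrinsics, pixels), "R" (3x3) and "t" (3): a world point X has camera coordinates R X + t. Camera axes: x right, y down, z forward; pixel columns grow to the right and rows downward; lengths in mm; the calibration is good to about 2 mm. A picture is of the moment at which its call begins: read the wrist's pose just before it. camera_info takes no time and is no camera call; for the wrist camera it gives the pose at the moment of the call.
A pose or a line that the arm cannot do raises robot.IKError and nothing moves.
- robot.job_done(): hands the job in, once; it reports no verdict.
Trained networks look in the newest picture that a camera, given by its name, has taken for a name from the list of things; names that differ only in an ending like _2 or _b are one class to them, and where a whole thing is asked for, a point or a joint stands for the part that bears it (a point fixed in the world has none). Each returns a list of dicts, best first, with "confidence" (0 to 1); they miss things now and then, are a little off and sometimes report something else, mostly with a low value. They report only what shows in the picture. A call takes as long as a camera call.
- viewer.silhouettes(name, camera): "mask" (400x640 bool, what is visible of it).
- viewer.pinpoint(name, camera): "at" ([x, y, z] in mm, in the coordinates of the camera as it stood for that picture, good to about 4 mm: a listed point, or the origin of a listed thing).
The state is a dict: "t": time; "joints": joint angles; "joint_velocities": joint speeds; "joint_torque": joint torques, N m; "tcp_pos": TCP position; "tcp_rot": TCP orientation; "contact_force": force on the tool from outside, world axes, zero at the start; "wrist_torque": the same for the moment, N m; "grip_width": opening from 0.0 (shut) to 1.0 (fully open).
Only numpy, scipy, OpenCV 4.12 (cv2) and the standard library are available. Lean on these libraries where they do the work, as an engineer would, in place of code of your own. Each camera call takes 0.05 s, during which the arm holds its last target. There are 200 camera calls.

## Task

Stand the grey plug-in module in the channel of the test dock, plug towards the sprung contacts, and slide it forward against the springs until its case sits firmly against the steel stop. The springs push it out again, so finish still holding it pressed home, upright and still, while the tester reads it; do not let go. Do not ram it, and leave the other things on the bench where they are.

Things in the scene. Friction and masses are not known exactly. Their poses are not given: they have to be found in the camera images.
- module: Grey plug-in module standing on its long edge on the bare bench (the one lying on the mat is a spare): case 104 mm long, 70 high, 22 thick, about 0.22 kg, with a black plug (52 x 13 mm, 5.5 long) on one end, which looks away from the robot. Own x axis up, own -y axis towards the plug. Origin on one broad face: use the points for position. Grip across the 22 mm, from above.
- module_mid (a point): Centre of the module's case: 52 mm from either end, 35 mm above its lower edge, 11 mm inside each broad face. Axes as the module's.
- module_plug (a point): Centre of the outer face of the module's black plug, 57.4 mm from module_mid along the module's -y axis, at the same height. Axes as the module's.
- dock: Test dock fixed on the bench: grey base plate 248 x 92 mm, open-topped channel between black cheeks, steel stop plate and grey spring housing at its far end. Origin at bench level on the channel's centre line; x along the channel towards the contacts (pressing direction), z up. Extends from x = -118 to +130 mm; the stop plate (56 mm wide, top 86 mm above the bench) has its near face at x = +35.
- dock_load (a point): Point on the channel floor's centre line, 14 mm above the bench, at x = -40 mm of the dock. The channel is 25 mm wide, runs x = -100 to +30, cheeks flare at their tops 19 mm above this floor. A module set down with module_mid 35 mm above this point stands free, its plug 11 mm short of the contacts; from there it slides 23 mm to the stop. Axes as the dock's.
- stop_face (a point): Centre of the stop plate's near face (the hard stop), 35 mm above the channel floor. A window here, 17 mm wide and 57 high, lets the plug through; the shoulders of the case land on the plate. Fully home, module_plug is 5.5 mm beyond this point along the dock's x axis and module_mid 52 mm short of it. Axes as the dock's.
- contact_face (a point): Centre of the front face of the black sprung contact carriage (two rows of brass contacts, 14.5 mm wide, 50 high) standing in the window; at rest it is 6.5 mm in front of the stop plate's near face. It moves with the carriage. Axes as the dock's.
- carriage (a joint): Travel of the sprung contact carriage in m: 0 at rest, growing as it is pressed in; 0.012 when the module's case is on the stop. The spring takes about 3 N at the start and 9 N at 0.012, and drives the module back out when it is let go.
- multimeter: Orange multimeter, 150 x 69 x 46 mm, behind the dock. Bystander.
- screwdriver: Red screwdriver lying between module and dock, 173 x 13 x 11 mm, origin under its middle, its length along its own y axis. Bystander.
- side_cutters: Red side cutters on the green mat, 118 x 47 x 12 mm. Bystander.
- ipa_bottle: White bottle with a blue neck, 56 mm across, 151 mm high, origin under its centre. Bystander.
- tape_roll: Roll of black tape, 58 x 56 x 19 mm, near the right edge. Bystander.
- transformer: Small transformer, 44 x 66 x 40 mm, origin under its centre. Bystander.

How it is judged:
By the outcome, as a careful person would: the job done as asked, in the order asked, and still so for the second after the job is handed in, while the arm keeps its last pose, push and grip.
It also fails if it takes over 45 s, if anything falls off the work surface, if the arm or the gripper's body presses on something with over 40 N, if the wrist force passes 120 N, or if a joint passes its speed limit or range.

## Working session

There is one attempt and no reset: what is moved stays moved. The work goes in short steps, each a Python script; the robot and the scene stay as the last script left them, time stands still between calls to the robot, and variables do not carry over. Pictures are saved under pics/ and viewed, on a budget of 10 in all, crops included, one or two more only if the job needs it, and the job is handed in when it is done.

```bash
mkdir -p pics; ls; cat > h.py <<'E'
from cell import robot, grip, kin, viewer
import numpy as np, cv2
from scipy.spatial.transform import Rotation as Rn
def shot(cam,name=None):
    i=viewer.camera_info(cam); im=viewer.read_camera(cam)
    if name: cv2.imwrite(f'pics/{name}.png',im[:,:,::-1])
    return i,im
def world(i,p): return np.array(i["R"]).T@(np.array(p)-np.array(i["t"]))
def proj(i,X):
    c=np.array(i["R"])@np.array(X)+np.array(i["t"]); u=np.array(i["camera_matrix"])@c; return u[:2]/u[2]
def ray(i,uv,z):
    R=np.array(i["R"]);d=R.T@np.linalg.solve(np.array(i["camera_matrix"]),[uv[0],uv[1],1.]);c=-R.T@np.array(i["t"])
    return c+d*(z-c[2])/d[2]
def pins(i,cam,names):
    for n in names:
        print(cam,n,[(np.round(world(i,d["at"]),1).tolist(),round(d["confidence"],2)) for d in viewer.pinpoint(n,cam)[:3]])
E
python3 - <<'E'
from h import *
s=robot.observe(); print(s)
ims=[]
for c in("top","side"):
    i,im=shot(c); ims.append(im)
    print(c,"cam at",-np.array(i["R"]).T@np.array(i["t"]))
    pins(i,c,["module_mid","module_plug","dock","dock_load","stop_face","contact_face","multimeter","screwdriver","ipa_bottle","transformer"])
cv2.imwrite('pics/a.png',cv2.resize(np.vstack(ims),None,fx=.75,fy=.75,interpolation=cv2.INTER_AREA)[:,:,::-1])
E
```

```text
pics
{'t': 0.0, 'joints': array([ 1.06999741,  0.46836433, -0.01161966,  1.60361109,  0.00598964,
        1.07140334, -0.0562997 ]), 'joint_velocities': array([-0.00057248,  0.00029985,  0.00093661,  0.00053914,  0.00062605,
        0.00104707, -0.00059269]), 'joint_torque': array([-4.53592202e-04, -5.20574176e+01, -1.24331398e-02, -2.43755364e+01,
       -5.66033553e-02,  1.72526372e-02,  2.08657671e-04]), 'tcp_pos': array([ 286.97593561, -582.5721633 ,  213.65387691]), 'tcp_rot': array([-3.05803390e+00, -7.12382741e-01,  7.85232666e-04]), 'contact_force': array([ 0.53305136,  0.33603911, -0.4527361 ]), 'wrist_torque': array([ 0.00572868, -0.02442951,  0.01405791]), 'grip_width': 0.9982684478675481}
top cam at [ 328.11914304   83.28645319 1157.30122717]
top module_mid [([476.4, 181.4, 36.5], 0.7)]
top module_plug [([533.0, 176.9, 31.1], 0.61)]
top dock [([532.4, -63.6, 0.5], 0.87)]
top dock_load [([498.3, -69.1, 14.1], 0.83)]
top stop_face [([566.9, -61.1, 49.7], 0.55), ([645.8, 94.2, -2.1], 0.16)]
top contact_face []
top multimeter [([737.3, -59.2, 0.7], 0.89)]
top screwdriver [([472.6, 72.6, -5.5], 0.5)]
top ipa_bottle [([660.0, -228.7, 1.1], 0.74), ([666.0, 187.7, -2.7], 0.64), ([533.0, -62.9, 2.9], 0.63)]
top transformer [([643.7, 88.9, -3.0], 0.6)]
side cam at [249.30185575 758.85448091 622.4137374 ]
side module_mid [([478.7, 183.5, 39.3], 0.73)]
side module_plug [([540.0, 180.5, 34.6], 0.94)]
side dock [([531.0, -60.9, -1.1], 0.8)]
side dock_load [([488.1, -75.4, 9.1], 0.59)]
side stop_face [([570.4, -53.6, 45.2], 0.44), ([530.3, -59.3, 0.8], 0.36)]
side contact_face [([563.8, -61.4, 47.6], 0.64), ([540.7, 181.4, 36.6], 0.63), ([487.2, -73.7, 11.6], 0.34)]
side multimeter [([730.5, -56.2, 1.7], 0.8)]
side screwdriver [([472.2, 74.8, 1.3], 0.45), ([661.9, 188.2, 3.0], 0.27)]
side ipa_bottle [([663.4, 192.7, -2.0], 0.7)]
side transformer [([646.0, 93.4, 3.7], 0.56), ([560.5, -62.7, 47.2], 0.42)]
```

View pics/a.png

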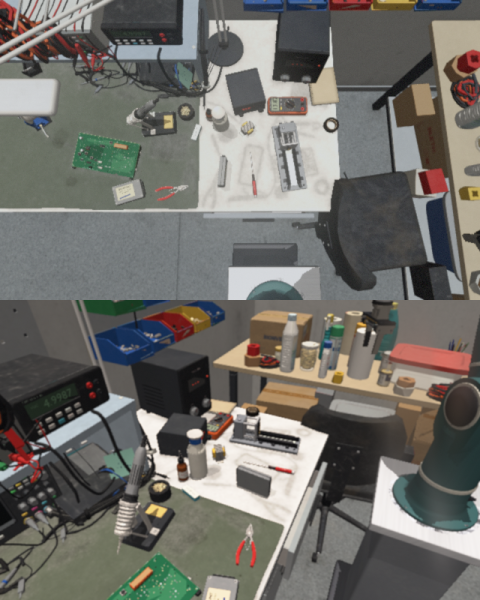

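The top view shows the module at about (222,170) px, the screwdriver at (254,172) and the dock at (287,157), which agrees with the pinpoints. Next I'll look closer with the wrist camera over the dock, then over the module.

```bash
cat >> h.py <<'E'
def down(psi): return (Rn.from_euler('z',psi)*Rn.from_euler('x',np.pi)).as_rotvec()
E
python3 - <<'E'
from h import *
ims=[]
for p,psi,names in [((480,-72,260),0.15,["dock","dock_load","stop_face","contact_face"]),((440,182,230),-0.05,["module","module_mid","module_plug","screwdriver"])]:
    robot.movep(p,down(psi)); robot.hold(.3)
    i,im=shot("wrist"); ims.append(im)
    print("cam",np.round(-np.array(i["R"]).T@np.array(i["t"])),np.round(np.array(i["R"])[2],2))
    pins(i,"wrist",names)
    np.save('pics/i%d.npy'%len(ims),i,allow_pickle=True)
    cv2.imwrite('pics/w%d.png'%len(ims),im[:,:,::-1])
    m=viewer.silhouettes(names[0],"wrist"); print([(d["confidence"],d["mask"].sum()) for d in m])
    if m: np.save('pics/m%d.npy'%len(ims),m[0]["mask"])
s=robot.observe();print(s["t"],s["joints"],s["contact_force"])
cv2.imwrite('pics/b.png',cv2.resize(np.vstack(ims),None,fx=.75,fy=.75,interpolation=cv2.INTER_AREA)[:,:,::-1])
E
```

```text
cam [565. -60. 430.] [-0.29 -0.04 -0.95]
wrist dock [([534.0, -62.7, 6.6], 0.57)]
wrist dock_load []
wrist stop_face [([560.3, -58.5, 49.5], 0.59)]
wrist contact_face [([561.9, -62.3, 52.6], 0.8), ([495.4, -70.9, 16.0], 0.75)]
[(0.97, np.int64(11283))]
cam [526. 177. 400.] [-0.3   0.02 -0.95]
wrist module [([483.7, 190.3, 33.6], 0.84), ([563.7, -59.8, 50.8], 0.67), ([565.1, -59.3, 50.2], 0.19)]
wrist module_mid [([479.9, 181.1, 33.2], 0.84)]
wrist module_plug [([538.6, 173.4, 32.8], 0.71), ([565.1, -55.8, 51.8], 0.44)]
wrist screwdriver [([481.1, 71.6, 0.9], 0.68), ([533.5, -61.9, 3.8], 0.49)]
[(0.93, np.int64(1656))]
5.2917 [ 0.01215288  0.20249656 -0.53019133  1.97059292  0.12127754  0.99907273
 -2.19582383] [ 0.25652332  0.49356605 -0.05306488]
```

View pics/b.png

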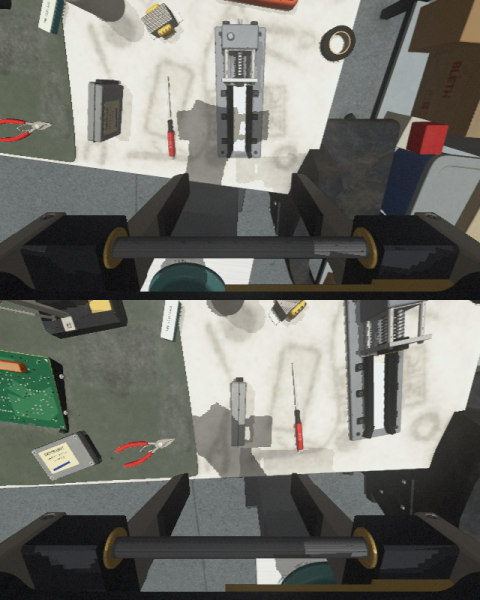

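The wrist views show the dock channel (centre line about column 240, rows 25-155) and the standing module (about 238,410). I'll rectify both at known heights to get yaw and position.

```bash
cat >> h.py <<'E'
def rect(i,im,x0,x1,y0,y1,z,s):
    # image: row up=+x, col right=-y
    W=int((y1-y0)*s);H=int((x1-x0)*s)
    q=[(x1,y1),(x1,y0),(x0,y0),(x0,y1)]
    src=np.float32([proj(i,(a,b,z)) for a,b in q]); dst=np.float32([(0,0),(W,0),(W,H),(0,H)])
    return cv2.warpPerspective(im,cv2.getPerspectiveTransform(src,dst),(W,H),flags=cv2.INTER_CUBIC)
E
python3 - <<'E'
from h import *
def grid(a,x1,y1,s):
    a=a.copy()
    for k in range(0,a.shape[0],int(20*s)):
        cv2.line(a,(0,k),(6,k),(0,0,255),1)
        cv2.putText(a,str(int(x1-k/s)),(8,k+4),0,.32,(0,0,255),1)
    for k in range(0,a.shape[1],int(20*s)):
        cv2.line(a,(k,0),(k,6),(255,0,0),1); cv2.putText(a,str(int(y1-k/s)),(k,16),0,.32,(255,0,0),1)
    return a
i1=np.load('pics/i1.npy',allow_pickle=True).item();i2=np.load('pics/i2.npy',allow_pickle=True).item()
a=cv2.imread('pics/w1.png');b=cv2.imread('pics/w2.png')
A=[grid(rect(i1,a,400,680,-120,-10,z,2),680,-10,2) for z in(14,86)]
B=grid(rect(i2,b,410,550,150,220,70,4),550,220,4)
cv2.imwrite('pics/c.png',np.hstack(A+[B]))
print(A[0].shape,B.shape)
for k,i in((1,i1),(2,i2)):
    m=np.load(f'pics/m{k}.npy'); v,u=np.nonzero(m)
    h=cv2.convexHull(np.stack([u,v],1).astype(np.int32))[:,0]
    P=np.float32([ray(i,p,0 if k==1 else 70)[:2] for p in h]); print(k,cv2.minAreaRect(P))
E
```

```text
(560, 220, 3) (560, 280, 3)
1 ((545.8280029296875, -61.19751739501953), (266.5942687988281, 94.39155578613281), 7.965534687042236)
2 ((483.9221496582031, 182.31893920898438), (22.638103485107422, 106.96492767333984), 85.33306121826172)
```

View pics/c.png

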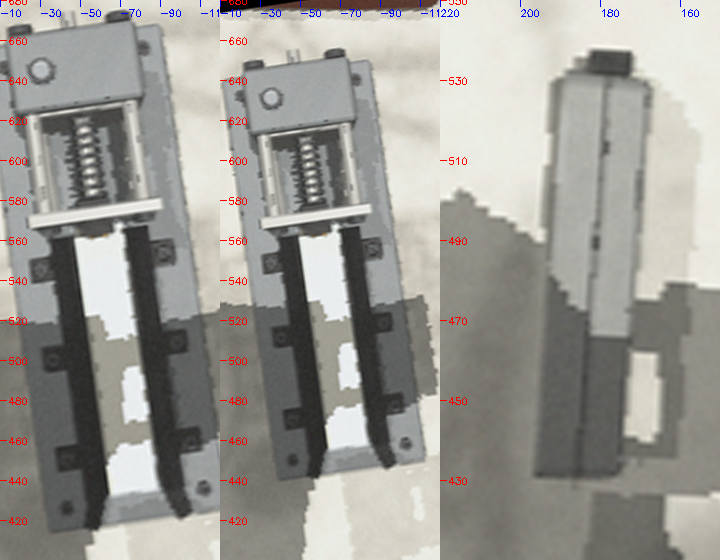

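```bash
python3 - <<'E'
from h import *
psi=-0.062
robot.movep((480,182,130),down(psi))
robot.servo_line((480,182,27),feed=120)
grip(0.0,40); robot.hold(.2)
s=robot.observe(); print(s["tcp_pos"],s["contact_force"],s["grip_width"]*92)
robot.servo_line((480,182,140),feed=150)
robot.hold(.3); i,im=shot("wrist","d"); pins(i,"wrist",["module_mid","module_plug"])
psi=.11
robot.movep((480,-70,150),down(psi)); robot.hold(.3)
i,im=shot("wrist","e"); np.save('pics/i3.npy',i,allow_pickle=True)
pins(i,"wrist",["module_mid","module_plug","dock","stop_face","contact_face","dock_load"])
s=robot.observe(); print(s["t"],s["tcp_pos"],s["tcp_rot"],down(psi),s["joints"],s["contact_force"],s["grip_width"]*92)
E
```

```text
[479.97342237 181.96507916  26.9597504 ] [ 0.65308911 -0.07268496 -0.28202387] 21.6519641159377
wrist module_mid []
wrist module_plug [([538.8, 172.2, 144.5], 0.66)]
wrist module_mid []
wrist module_plug [([539.3, -64.2, 157.3], 0.79)]
wrist dock [([536.0, -64.1, 6.4], 0.65)]
wrist stop_face [([563.6, -58.3, 51.1], 0.6)]
wrist contact_face [([563.3, -63.5, 49.3], 0.72)]
wrist dock_load []
11.0583 [479.98667383 -69.97451452 149.99558982] [ 3.13684237e+00  1.72683272e-01 -3.70418973e-05] [3.13684219e+00 1.72700495e-01 1.05748554e-17] [ 0.48144261  0.32406377 -0.47401838  2.03152896  0.19835213  0.82953899
 -1.56690918] [-0.18307672  0.77588887 -2.0564792 ] 21.680084223853576
```

View pics/e.png

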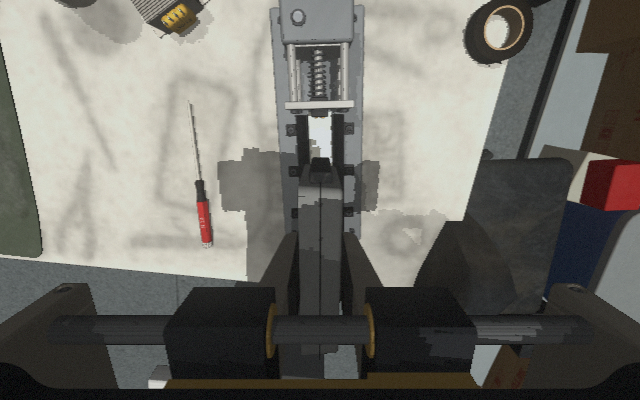

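The module is held straight; the dock is almost vertical in the image (plate columns 271–363, stop bar at row 104). I'll rectify in the tool frame for precise lateral offset and yaw.

```bash
cat >> h.py <<'E'
def rect2(i,im,c,psi,f,l,z,s):
    # c: world xy origin; f=(f0,f1) forward range, l half width; row0=f1, col0=+l (left)
    e=np.array([np.cos(psi),np.sin(psi)]);n=np.array([-e[1],e[0]])
    q=[(f[1],l),(f[1],-l),(f[0],-l),(f[0],l)]
    src=np.float32([proj(i,np.r_[np.array(c)+a*e+b*n,z]) for a,b in q]); W=int(2*l*s);H=int((f[1]-f[0])*s)
    o=cv2.warpPerspective(im,cv2.getPerspectiveTransform(src,np.float32([(0,0),(W,0),(W,H),(0,H)])),(W,H),flags=cv2.INTER_CUBIC)
    for k in range(0,H,int(20*s)): cv2.putText(o,str(int(f[1]-k/s)),(0,k+4),0,.35,(0,0,255),1); cv2.line(o,(24,k),(30,k),(0,0,255),1)
    for k in range(0,W,int(10*s)): cv2.putText(o,str(int(l-k/s)),(k-6,10),0,.35,(255,0,0),1); cv2.line(o,(k,12),(k,H),(255,0,0) if k!=W//2 else (0,200,0),1)
    return o
E
python3 - <<'E'
from h import *
i=np.load('pics/i3.npy',allow_pickle=True).item(); im=cv2.imread('pics/e.png')
o=[rect2(i,im,(480,-70),.11,(20,130),33,z,4) for z in (14,86,193)]
cv2.imwrite('pics/f.png',np.hstack(o)); print(o[0].shape)
print(np.round(i["camera_matrix"],1), -np.array(i["R"]).T@np.array(i["t"]))
E
```

```text
(440, 264, 3)
[[277.1   0.  319.8]
 [  0.  277.1 199.5]
 [  0.    0.    1. ]] [565.4925517  -59.39475332 319.89336691]
```

View pics/f.png

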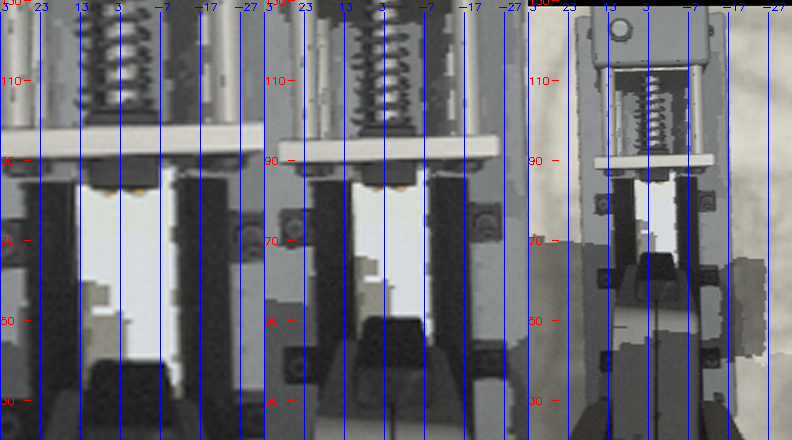

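```bash
python3 - <<'E'
from h import *
psi=.137
robot.movep((494.7,-69,110),down(psi)); robot.servo_line((494.7,-69,72),feed=80); robot.hold(.3)
i,im=shot("wrist","g"); np.save('pics/i4.npy',i,allow_pickle=True); bg=np.ascontiguousarray(im[:,:,::-1])
pins(i,"wrist",["module_plug","stop_face","contact_face","dock"])
print(robot.observe()["t"],robot.observe()["contact_force"])
o=[rect2(i,bg,(494.7,-69),psi,(20,130),33,z,4) for z in (14,86,115)]
cv2.imwrite('pics/g2.png',np.hstack(o))
E
```

```text
wrist module_plug [([556.7, -63.9, 78.7], 0.71), ([497.7, -60.0, 80.5], 0.7)]
wrist stop_face [([565.2, -55.6, 52.5], 0.63), ([477.6, 71.7, 1.3], 0.6)]
wrist contact_face [([562.4, -60.7, 49.4], 0.81)]
wrist dock [([538.0, -67.0, 2.6], 0.98)]
12.525 [-0.40595438 -0.11552295 -1.48448505]
```

View pics/g2.png

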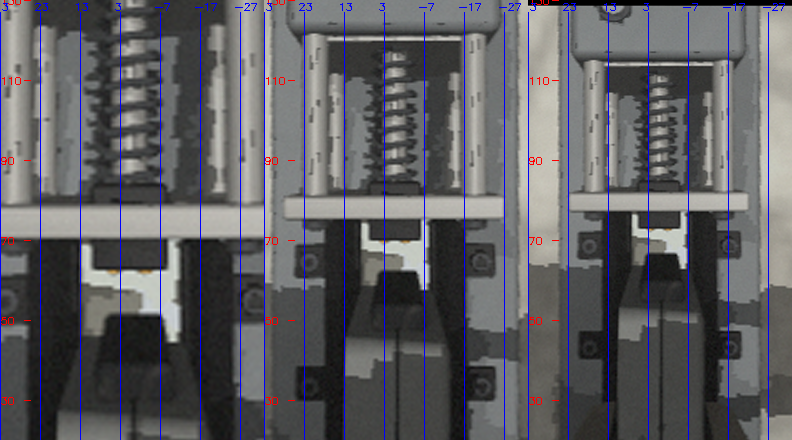

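The hover view shows the stop bar level and centred (+0.4 mm), and the channel (+0.25 mm) and module (about 0–0.6 mm) also line up. I'll lower with force checks.

```bash
python3 - <<'E'
from h import *
psi=.137; e=np.array([np.cos(psi),np.sin(psi),0]); n=np.array([-e[1],e[0],0])
p=np.array([494.7,-69,72.])
def F():
    f=np.mean([robot.observe()["contact_force"] for _ in range(3)],0); return np.round([f@e,f@n,f[2]],1)
b=F(); print("base",b)
for z in list(np.arange(66,43,-4))+list(np.arange(43,38,-.6)):
    p[2]=z; robot.servo_line(p,feed=40 if z>44 else 15); f=F()-b
    if z<50 or abs(f).max()>2: print(z,f)
    if f[2]>4 or abs(f[1])>12: break
s=robot.observe(); print(s["t"],s["tcp_pos"],s["grip_width"]*92)
E
```

```text
base [-0.4 -0.1 -1.5]
46 [ 0.9  0.2 -0.2]
43.0 [ 0.  -0.2  0.1]
42.4 [ 1.   0.4 -0.7]
41.8 [ 0.8 -0.6 -1.1]
41.199999999999996 [-0.3  0.6 -0.7]
40.599999999999994 [-1.3  0.4  4.8]
15.425 [494.77893193 -69.0125043   40.93440507] 21.30168281984276
```

On the floor at the expected height with no side force. Next is the slide.

```bash
python3 - <<'E'
from h import *
psi=.137; e=np.array([np.cos(psi),np.sin(psi),0]); n=np.array([-e[1],e[0],0])
p0=np.array([494.7,-69,40.8]); b=np.array([-.4,-.1,-1.5])
def F():
    f=np.mean([robot.observe()["contact_force"] for _ in range(3)],0); return np.round([f@e,f@n,f[2]]-b,1)
d=0
while d<28:
    d+=2 if d<18 else .5
    robot.servo_line(p0+d*e,feed=20 if d<=18 else 10); f=F()
    a=robot.observe()["tcp_pos"]-p0
    print(d,round(a@e,2),f)
    if f[0]<-18 or abs(f[1])>12: break
i,im=shot("wrist","h"); bg=np.ascontiguousarray(im[:,:,::-1]); c=(p0+d*e)[:2]
np.save('pics/i5.npy',i,allow_pickle=True)
o=[rect2(i,bg,c,psi,(10,100),33,z,4) for z in (49,86)]
cv2.imwrite('pics/h2.png',np.hstack(o))
s=robot.observe(); print(s["t"],s["tcp_pos"],s["grip_width"]*92,s["wrist_torque"])
E
```

```text
2 1.92 [-2.6 -0.6  6.2]
4 2.9 [-5.4  0.1  9.4]
6 5.27 [-3.9 -0.1  8. ]
8 7.11 [-4.6  0.9  9.5]
10 9.24 [-4.6 -1.   8.6]
12 10.92 [-5.3  0.5 10.7]
14 11.03 [-12.    0.8  16.9]
16 11.18 [-17.3   0.8  24.8]
18 13.1 [-16.1   0.4  23.8]
18.5 13.14 [-17.1   1.   24.9]
19.0 13.14 [-19.3   1.3  26.3]
18.225 [507.77274116 -67.43261262  41.17802772] 21.823130614249983 [-0.28047578  3.81442001  0.11326586]
```

View pics/h2.png

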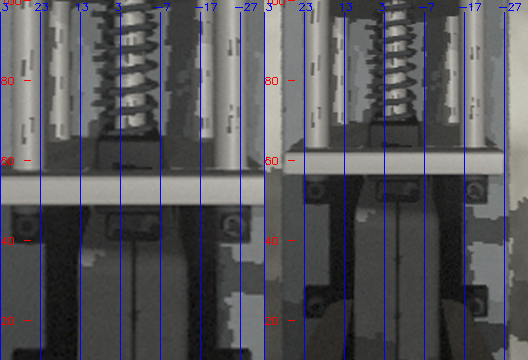

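The module is touching the springs, but the arm's compliance is pushing it down on the floor (Fz 26 N). I'll ease the forward command, unload z, and then push while regulating the vertical force.

```bash
python3 - <<'E'
from h import *
psi=.137; e=np.array([np.cos(psi),np.sin(psi),0]); n=np.array([-e[1],e[0],0])
p0=np.array([494.7,-69,40.8]); b=np.array([-.4,-.1,-1.5])
def F():
    f=np.mean([robot.observe()["contact_force"] for _ in range(3)],0); return np.round([f@e,f@n,f[2]]-b,1)
d,h=14.,0.
k=0
while k<60:
    k+=1
    robot.servo_line(p0+d*e+[0,0,h],feed=15); f=F(); s=robot.observe(); a=s["tcp_pos"]-p0
    print(k,d,round(h,2),round(a@e,2),round(a[2],2),f)
    if abs(f[1])>12 or f[0]<-22: break
    if f[2]>4: h+=min(.5,.06*(f[2]-2))
    elif f[2]<0: h-=.15
    if f[2]<8: d+=.7
    if a@e>19 and f[0]<-18: break
    if d>36 or s["t"]>30: break
s=robot.observe(); print(s["t"],s["tcp_pos"],s["tcp_rot"],s["grip_width"]*92,s["wrist_torque"],[d,h])
E
```

```text
1 14.0 0.0 12.84 0.09 [-5.9  0.6 10.4]
2 14.0 0.5 12.79 0.12 [-6.  -0.3  5.4]
3 14.7 0.7 12.93 0.16 [-6.6 -0.2  5.9]
4 15.399999999999999 0.94 13.61 0.18 [-5.7 -0.4  3.5]
5 16.099999999999998 0.94 13.95 0.19 [-7.1 -0.2  4.9]
6 16.799999999999997 1.11 14.69 0.21 [-5.3 -0.8  3.4]
7 17.499999999999996 1.11 15.19 0.24 [-6.   0.5  3.9]
8 18.199999999999996 1.11 15.75 0.22 [-6.7 -1.   5.3]
9 18.899999999999995 1.31 16.43 0.25 [-5.4 -0.8  2.5]
10 19.599999999999994 1.31 16.92 0.25 [-6.8 -0.7  3.2]
11 20.299999999999994 1.31 17.52 0.26 [-6.9 -0.1  3.6]
12 20.999999999999993 1.31 18.1 0.27 [-8.2  0.1  4.6]
13 21.699999999999992 1.47 18.69 0.28 [-7.2 -1.   2.2]
14 22.39999999999999 1.47 19.25 0.29 [-8.2  0.1  3.4]
15 23.09999999999999 1.47 19.84 0.33 [-7.3 -0.2  4.3]
16 23.79999999999999 1.6 20.45 0.34 [-7.9  0.5  3.2]
17 24.49999999999999 1.6 20.99 0.34 [-9.3  0.3  3.9]
18 25.19999999999999 1.6 21.62 0.35 [-8.3 -0.3  4.9]
19 25.899999999999988 1.78 22.19 0.36 [-8.8 -0.4  3. ]
20 26.599999999999987 1.78 22.74 0.36 [-9.  -0.8  3.8]
21 27.299999999999986 1.78 22.76 0.38 [-12.3  -0.3   6.4]
22 27.999999999999986 2.04 22.74 0.46 [-12.6   0.2   6.7]
23 28.699999999999985 2.32 22.69 0.51 [-14.8  -0.1   6.5]
24 29.399999999999984 2.59 22.66 0.6 [-14.6  -0.5   7.2]
25 30.099999999999984 2.91 22.63 0.69 [-16.7   0.2   7.3]
26 30.799999999999983 3.22 22.57 0.76 [-18.1  -0.1   7.2]
24.9583 [517.07825035 -66.05277522  41.5559363 ] [ 3.1334505   0.21338137 -0.02591358] 22.0296241768548 [-0.43429439  3.34345314  0.05228651] [31.499999999999982, np.float64(3.5359999999999996)]
```

Hard stop found at 22.7 mm (expected 23). Under the push the tool has pitched about 1°, so I'll level it by commanding a counter-rotation, then check.

```bash
python3 - <<'E'
from h import *
psi=.137; e=np.array([np.cos(psi),np.sin(psi),0]); n=np.array([-e[1],e[0],0])
p0=np.array([494.7,-69,40.8]); b=np.array([-.4,-.1,-1.5]); R0=Rn.from_rotvec(down(psi))
def F():
    f=np.mean([robot.observe()["contact_force"] for _ in range(3)],0); return np.round([f@e,f@n,f[2]]-b,1)
d,h,c=30.,3.0,0.
def pit(s):
    v=(Rn.from_rotvec(s["tcp_rot"])*R0.inv()).as_rotvec(); return v@n, v@e, v[2]
for k in range(9):
    robot.servo_line(p0+d*e+[0,0,h],feed=15,rotation=(Rn.from_rotvec(c*n)*R0).as_rotvec()); robot.hold(.1)
    f=F(); s=robot.observe(); a=s["tcp_pos"]-p0; q=pit(s)
    print(k,d,round(h,2),round(c,4),np.round(q,4),round(a@e,2),round(a[2],2),f)
    if f[0]<-26: break
    c-=np.clip(.6*q[0],-.005,.005)
    if f[2]>5: h+=.15
    elif f[2]<1: h-=.3
    if f[0]>-17: d+=.5
    elif f[0]<-21: d-=.5
i,im=shot("wrist","k"); shot("side","s")
pins(i,"wrist",["module_plug","stop_face"])
s=robot.observe(); print(s["t"],s["tcp_pos"],s["grip_width"]*92,s["wrist_torque"],[d,h,c])
side=cv2.imread('pics/s.png'); j=viewer.camera_info("side"); u,v=proj(j,(520,-62,60)).astype(int)
A=cv2.resize(side[v-50:v+40,u-60:u+60],None,fx=5,fy=5,interpolation=cv2.INTER_CUBIC)
bg=np.ascontiguousarray(im[:,:,::-1]); B=rect2(i,bg,(p0+23*e)[:2],psi,(0,110),25,86,4)
A=A[:440,:]; cv2.imwrite('pics/k2.png',np.hstack([A,B[:A.shape[0]]]))
E
```

```text
0 30.0 3.0 0.0 [ 0.0148  0.0003 -0.0009] 22.6 0.68 [-16.   -0.3   5.6]
1 30.5 3.15 -0.005 [ 0.0105  0.0005 -0.001 ] 22.75 0.49 [-17.1   0.1   2.8]
2 30.5 3.15 -0.01 [ 0.0052  0.0006 -0.0009] 22.97 0.29 [-13.3  -0.5   1.1]
3 31.0 3.15 -0.0131 [ 0.0031  0.0006 -0.001 ] 23.03 0.22 [-14.4  -0.3   1.8]
4 31.5 3.15 -0.015 [ 0.0022  0.0005 -0.0011] 23.06 0.19 [-15.7  -0.2   2.9]
5 32.0 3.15 -0.0163 [ 0.0019  0.0005 -0.001 ] 23.07 0.16 [-16.8  -1.2   4.8]
6 32.5 3.15 -0.0174 [ 0.0018  0.0004 -0.0011] 23.07 0.13 [-18.    0.3   7.1]
7 32.5 3.3 -0.0185 [ 0.0006  0.0005 -0.0011] 23.14 0.15 [-17.   -0.1   4.2]
8 32.5 3.3 -0.0189 [ 0.0003  0.0005 -0.0011] 23.11 0.14 [-16.2   0.7   4.8]
wrist module_plug [([576.3, -60.0, 47.1], 0.95)]
wrist stop_face [([560.6, -57.7, 51.8], 0.65)]
28.3083 [517.64471692 -65.99299931  40.93618788] 21.652219655175635 [-0.61040992  3.97081044  0.06008093] [33.0, 3.3, np.float64(-0.019049547287737327)]
```

View pics/k2.png

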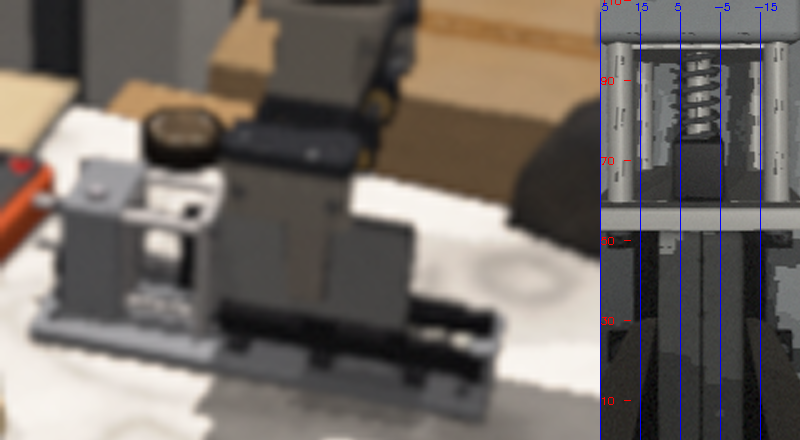

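The side view shows the module upright in the channel against the stop plate. The wrist view shows the spring compressed and the case edge at the plate. One slightly firmer push, then settle and hand in.

```bash
python3 - <<'E'
from h import *
psi=.137; e=np.array([np.cos(psi),np.sin(psi),0]); n=np.array([-e[1],e[0],0])
p0=np.array([494.7,-69,40.8]); b=np.array([-.4,-.1,-1.5]); R0=Rn.from_rotvec(down(psi))
robot.servo_line(p0+33.8*e+[0,0,3.6],feed=10,rotation=(Rn.from_rotvec(-.0205*n)*R0).as_rotvec())
for _ in range(3):
    robot.hold(.5); s=robot.observe(); f=s["contact_force"]; a=s["tcp_pos"]-p0
    v=(Rn.from_rotvec(s["tcp_rot"])*R0.inv()).as_rotvec()
    print(round(s["t"],2),np.round([f@e,f@n,f[2]]-b,1),round(a@e,2),round(a[2],2),"pitch",round(v@n,4),abs(s["joint_velocities"]).max(),s["grip_width"]*92)
ok=f@e<-12 and a@e>22.5 and abs(v@n)<.01
print(ok)
if ok: robot.job_done()
E
```

```text
29.09 [-20.3  -0.2   5.7] 23.14 0.14 pitch 0.0012 0.002579420278597557 21.459932520883253
29.59 [-20.2   0.4   5.6] 23.17 0.15 pitch 0.0011 0.0012454979925767859 21.711965206696554
30.09 [-20.2  -0.5   5.1] 23.13 0.14 pitch 0.0012 0.0007219959855119791 21.604581046322597
True
the job is handed in; nothing more can be done
```

The module is standing in the dock channel, pressed against the steel stop, and still held; I handed the job in at about 30 s of the 45 s allowed.

**What I did:** I gripped the module from above across its 22 mm thickness, set it down at the load point and slid it forward slowly under force control. It met a hard stop after 23.1 mm, against the 23 mm expected. I did not touch any of the other things on the bench.

**Last checks:**
- **Push:** about 20 N forward, against roughly 9 N from the springs, with side force near zero and about 5 N on the floor.
- **Upright and still:** tool pitch was 0.001 rad and the joints were practically still. Grip width was 21.6 mm. Position did not change over the last second.
- **Pictures:** taken just before a final, slightly firmer push, the side view showed the module upright against the stop plate, and the wrist view showed the spring compressed.

**What disagreed or went wrong:**
- **Floor pressure:** partway through the slide, the arm's compliance pressed the module onto the floor with up to 26 N. I backed off and unloaded it.
- **Tilt:** under the push the tool tilted by about 1°, which I levelled out before handing in.
- **Camera estimate:** the network's position for the stop face was about 8 mm short of my own measurement and of where contact was felt. I relied on the felt contact.

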